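# Change the sleeve on a crowded spindle sander

### The arm

A 6-joint arm with a two-finger parallel gripper is mounted at the origin on the work surface. World frame = base frame: x ahead of the robot, y to its left, z up, the work surface at z = 0. Lengths are in m, angles in degrees, forces in N, time in s.
With the tool pointing down it reaches from about 0.4 to 0.825 m from the base axis. Payload 7 kg.
Tool frame: the origin (TCP) lies on the centre line of the jaws, within the pads' length; the fingertips stand 11 mm ahead of it and the grasp point (between the pads) lies 8 mm behind it; z points along the fingers, y is the line along which they close (so a half turn about z gives the same grasp; the last joint's range is limited). The gripper opens to 88 mm and grips with 3 to 60 N. Pads are 19 mm wide; open, the fingers measure 130 mm over their backs; the gripper's body (78 mm by 193 mm) begins 47 mm behind the grasp point.
Start: joints at [-55.628, 20.546, 0.682, 0, -70.136, -16.507], TCP at [0.207, -0.642, 0.238] pointing down, gripper open.
Joint ranges: [-176.03, 176.03], [-82.01, 121.73], [-58.28, 71.71], [-173.87, 95.51], [-174.79, -0.11], [-173.66, 173.66]. Speed limits (degrees/s): [136.94, 136.94, 172.46, 180, 180, 180].

### API

Orientations are given as [roll, pitch, yaw] about the fixed x, y, z axes, in that order (R = Rz(yaw) Ry(pitch) Rx(roll)).
In Python, from plant import r, capture, camera_model, job gives the robot as it stands.
- The arm moves only by the tool drive_tool, never from a script. Its argument "increments" is a list that holds one entry, the list of rows, each a list of 5 numbers: the gripper's target within -1 to 1 (fully open at 1, half-way at 0, shut at -1), then the shift along the tool's x, y, z scaled (see below), then the turn about the tool's z scaled (see below). In form: [[[gripper, tx, ty, tz, roll], ...]]. A call has 1 to 5 rows; each row is the pose to reach, as a shift and turn from the pose commanded when the call began, along the tool's axes at that moment, turning the shorter way round; what a row does not reach only later rows make up. The controller multiplies each number of a shift by 120 mm and each number of a turn by 360 degrees. A row lasts 1/8 s, in which the tool goes at most 62.5 mm and 10.7 degrees, less where a joint would pass 70% of its speed; a pose out of reach is approached as far as the arm can. A call with a number of a shift or a turn outside -1 to 1 is refused whole. A call with a gripper value outside its range is refused whole. The fingers move at their own pace and stop on an object; "squeeze" is the grip in N (left out, the last holds). Time passes only in rows, so rows that repeat a pose let the fingers close. It gives the time, the measured TCP pose, the force, the opening and the grip force at its end, in the units of the state.
- r.get_state(): the state, without advancing time (a new reading comes with each control period).
- capture(name): name is "scene" or "side" or "wrist"; returns the picture (384x512x3 uint8, red, green, blue); there is no depth.
- camera_model(name): a dict with "camera_matrix" (3x3 intrinsics, pixels), "rvec" (rotation vector, rad) and "tvec" (3), from world to camera coordinates, as OpenCV has them. Camera axes: x right, y down, z forward; pixel columns grow to the right and rows downward; lengths in m; the calibration is good to about 2 mm. A picture is of the moment at which its call begins: read the wrist's pose just before it. camera_model takes no time and is no camera call; for the wrist camera it gives the pose at the moment of the call.
- job.close_job(): hands the job in; it is judged then, once.
The state is a dict: "time_s": time; "joints": joint angles; "qd": joint speeds; "joint_torque": joint torques, N m; "tcp_pos": TCP position; "eef_rot": TCP orientation; "contact_force": force on the tool from outside, world axes, zero at the start; "moment": the same for the moment, N m; "gripper_width": finger opening in m; "gripper_force": force on a finger pad.
Only numpy, scipy, OpenCV 4.12 (cv2) and the standard library are available. Lean on these libraries where they do the work, as an engineer would, in place of code of your own. Each camera call takes 0.05 s, during which the arm holds its last target. There are 200 camera calls.

### The job

Change the sanding sleeve on the bench's spindle sander. First clear every can and jar off its round table, standing them upright in the white tray; then unscrew the captive hex nut on top of the spindle by hand to its stop (anticlockwise), lift the worn sleeve off the spindle into the grey bin, slide the new sleeve of the same size fully down onto the spindle, and finally screw the nut fully tight again (clockwise to its stop). Leave everything else on the bench where it is.

Things in the scene. Friction and masses are not known exactly. Their poses are not given: they have to be found in the camera images.
- sander: Spindle sander, fixed: a round steel table 280 mm in diameter and 12 mm thick on the bench, with an upright black rubber spindle of 46 mm diameter at its centre. The spindle top is 88 mm above the round table (100 mm above the bench), its top 6 mm chamfered to 37 mm diameter. Origin at the centre of the underside on the bench, z up.
- spindle_seat (a point): Point on the spindle's axis at the round table's upper surface (12 mm above the bench), where the sleeve's lower end rests.
- nut_top (a point): Centre of the upper face of the captive steel hex nut on top of the spindle, 128 mm above the bench. The nut is 32 mm across flats (37 mm over corners), 28 mm tall, reaching from the spindle top at 100 mm to 128 mm; about 26 mm of it stands above a mounted sleeve. A sleeve passes over it freely. The frame turns with the nut: its x axis is normal to a pair of flats (as are the directions 60 and 120 degrees from it), z up.
- nut (a joint): Angle of the captive nut, rad: 0 is fully tight (stop), 2.4 fully unscrewed (stop); grows anticlockwise seen from above. It does not rise or come off. It turns with friction of about 0.2 N m and stays where it is left. Starts nearly tight.
- worn_sleeve: Worn sanding sleeve, an open stiff brown tube of 60 mm outer diameter, 50 mm bore, 90 mm tall, 0.08 kg; starts on the spindle, resting on the round table. Origin at the centre of its lower end, z along its axis.
- worn_sleeve_mid (a point): Middle of the worn sleeve: on its axis, 45 mm from the origin.
- new_sleeve: New sanding sleeve, the same brown tube (60 mm outer diameter, 50 mm bore, 90 mm tall, 0.08 kg), standing on the bench to the robot's left. It goes on the same way up as it stands. Origin at the centre of its lower end, z along its axis.
- can_a: Aerosol can, 52 mm diameter, 150 mm tall overall, the top 38 mm being a 48 mm diameter plastic cap; about 0.3 kg; origin at the centre of its underside, z up its axis. Starts standing on the sander's table close to the spindle. May be absent (then None).
- can_b: Aerosol can, 52 mm diameter, 150 mm tall overall, the top 38 mm being a 48 mm diameter plastic cap; about 0.3 kg; origin at the centre of its underside, z up its axis. Starts standing on the sander's table close to the spindle. May be absent (then None).
- jar_a: Squat jar of finish with a steel lid, 60 mm diameter (its top 22 mm a lid of 58 mm), 75 mm tall; about 0.28 kg, most of it in the foot; origin at the centre of its underside, z up its axis. Starts standing on the sander's table close to the spindle. May be absent (then None).
- jar_b: Squat jar of finish with a steel lid, 60 mm diameter (its top 22 mm a lid of 58 mm), 75 mm tall; about 0.28 kg, most of it in the foot; origin at the centre of its underside, z up its axis. Starts standing on the sander's table close to the spindle. May be absent (then None).
- tray: Fixed open white plastic tray to the robot's right, 240 mm (its x) by 200 mm (its y) by 35 mm high, walls 5 mm, inner floor 5 mm above the bench; origin at the centre of its underside.
- bin: Fixed open grey plastic bin to the robot's left, 150 by 150 by 55 mm high, walls 5 mm, inner floor 5 mm above the bench; origin at the centre of its underside.
- small_sleeve: Bystander, leave it alone: a smaller brown sanding sleeve, 40 mm outer diameter, 28 mm bore, 60 mm tall, which does not fit this spindle. Origin at the centre of its lower end.
- glue_bottle: Bystander, leave it alone: yellow glue bottle, 54 mm diameter, 160 mm tall, standing. Origin under its centre.
- wrench: Bystander, leave it alone: steel wrench 170 mm long lying on the bench.
- screwdriver: Bystander, leave it alone: screwdriver 190 mm long lying on the bench.
- mug: Bystander, leave it alone: white mug, 80 mm diameter, 90 mm tall.
- tape_measure: Bystander, leave it alone: yellow tape measure, 65 by 35 by 60 mm.
Not all that is in view belongs to the job. Leave any blue or yellow look-alike of the worn_sleeve alone.

How it is judged:
By the outcome, as a careful person would: the job done as asked, in the order asked, and still so for the second after the job is handed in, with the robot touching nothing.
Of can_a, can_b, jar_a, jar_b only 2 to 4 are there at a start; the rules pass over those that are not, and their reading is None.
At some moment in a run one of jar_a, jar_b may be knocked a few centimetres aside while the robot is not near it.
It also fails if it takes over 210 s, if anything falls off the work surface, if the arm or the gripper's body presses on something with over 40 N, if the wrist force passes 120 N, or if a joint passes its speed limit or range.

## Working session

There is one attempt and no reset: what is moved stays moved. The work goes in short steps, Python scripts to look and compute and a tool call to move; the robot and the scene stay as the last step left them, time stands still between calls to the robot, and variables do not carry over. Pictures are saved under pics/ and viewed, at most 14 in all, crops included, and the job is handed in when it is done.

Besides the shell and the picture viewer there is one more tool, called as name(argument=value, ...), one argument or row to a line, values as JSON. drive_tool: Moves the arm, as the interface text tells. Its arguments: {"type":"object","properties":{"increments":{"type":"array"},"squeeze":{"type":"number"}},"required":["increments"]}

```bash
ls; mkdir -p pics
python3 - <<'E'
from plant import r, capture, camera_model, job
import cv2,numpy as np
for n in("scene","side","wrist"):
    m=camera_model(n);im=capture(n);cv2.imwrite(f"pics/{n}0.png",im[:,:,::-1])
    R=cv2.Rodrigues(np.array(m["rvec"],float))[0];print(n,np.array(m["camera_matrix"]).round(1).tolist(),(-R.T@np.array(m["tvec"]).ravel()).round(3),R[2].round(2))
a=cv2.imread("pics/scene0.png");b=cv2.imread("pics/side0.png")
print(r.get_state())
E
```

```text
pics
scene [[448.6, 0.0, 252.7], [0.0, 448.6, 193.4], [0.0, 0.0, 1.0]] [ 1.112 -0.556  1.226] [-0.43  0.43 -0.79]
side [[449.0, 0.0, 250.6], [0.0, 449.0, 193.4], [0.0, 0.0, 1.0]] [0.332 0.831 1.04 ] [ 0.13 -0.63 -0.77]
wrist [[265.1, 0.0, 254.0], [0.0, 265.1, 192.3], [0.0, 0.0, 1.0]] [ 0.13  -0.668  0.384] [ 0.28  0.09 -0.95]
{'time_s': 0.15, 'joints': array([-5.56282579e+01,  2.05822196e+01,  6.46647262e-01, -1.36583939e-02,
       -7.01342917e+01, -1.65055535e+01]), 'qd': array([ 0.00703955, -0.07961824,  0.0870525 ,  0.15148226, -0.00342677,
       -0.00926269]), 'joint_torque': array([-7.55010733e-04, -5.83276212e+01,  2.93288738e+01,  7.00113550e+00,
        8.75633239e-03, -1.09336381e-04]), 'tcp_pos': array([ 0.20694311, -0.64214061,  0.23684481]), 'eef_rot': array([ 1.79929366e+02, -7.53827721e-03, -1.62138456e+02]), 'contact_force': array([ 0.23621391, -0.6957863 ,  0.13741611]), 'moment': array([0.01325332, 0.03398797, 0.04573827]), 'gripper_force': 0.0, 'gripper_width': 0.08726506835323226}
```

View pics/scene0.png

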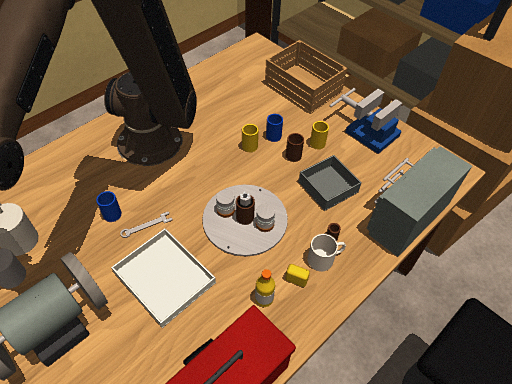

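View pics/side0.png

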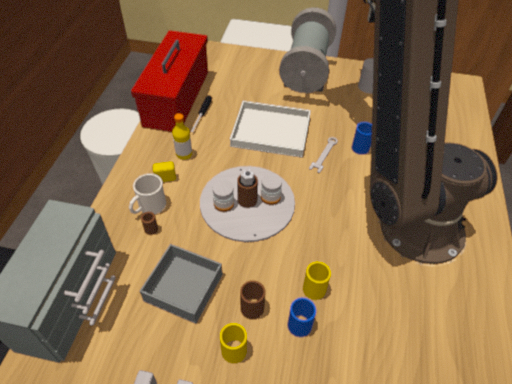

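The scene view shows the sander at (245,218) with the worn sleeve at (245,207), two jars at (225,205) and (265,219), and no cans. The tray is at (163,275) and the grey bin at (330,182).

Brown tubes that could be mistaken for the one I want:
- (294,147): full-size tube, so the new sleeve.
- (334,230): the small sleeve, to leave alone.
- (245,207): the worn sleeve, on the spindle.
- Blue or yellow look-alikes at (274,127), (250,137), (319,134) and (109,206), to leave alone.

In the side view the new sleeve is at (252,299), the bin at (183,283) and the jars at (223,199) and (271,188).

```bash
cat > h.py <<'E'
from plant import r, capture, camera_model, job
import cv2,numpy as np
def cam(n):
    m=camera_model(n);R=cv2.Rodrigues(np.array(m["rvec"],float))[0];t=np.array(m["tvec"],float).ravel();K=np.array(m["camera_matrix"],float)
    return K,R,t
def ray(c,u,v,z):
    K,R,t=c;d=R.T@np.linalg.solve(K,[u,v,1.]);o=-R.T@t
    return o+d*(z-o[2])/d[2]
def proj(c,p):
    K,R,t=c;q=K@(R@np.array(p,float)+t);return q[:2]/q[2]
def rect(c,im,x0,x1,y0,y1,z,s):
    # top view of plane z: s px per m; col grows with -y, row with -x
    W=int((y1-y0)*s);H=int((x1-x0)*s)
    P=np.float32([proj(c,p) for p in [(x1,y1,z),(x1,y0,z),(x0,y0,z),(x0,y1,z)]])
    M=cv2.getPerspectiveTransform(P,np.float32([[0,0],[W,0],[W,H],[0,H]]))
    return cv2.warpPerspective(im,M,(W,H))
def move(p,yaw=None):
    "numbers for a move to TCP p, yaw (from commanded~measured pose)"
    from scipy.spatial.transform import Rotation as Ro
    s=r.get_state();Rm=Ro.from_euler('xyz',s["eef_rot"],degrees=True)
    d=Rm.inv().apply(np.array(p)-s["tcp_pos"])/.12
    print("shift",d.round(3), "" if yaw is None else ("roll",round((((s["eef_rot"][2]-yaw)+180)%360-180)/360,4)), "tcp",s["tcp_pos"].round(4),s["eef_rot"].round(2))
E
python3 - <<'E'
from h import *
for n,cr in (("scene",(190,90,370,280)),("side",(130,150,340,340))):
    a=cv2.imread(f"pics/{n}0.png")[cr[1]:cr[3],cr[0]:cr[2]]
    cv2.imwrite(f"pics/{n}0c.png",cv2.resize(a,None,fx=3,fy=3,interpolation=cv2.INTER_CUBIC))
S={"scene":dict(table=(245,219,.012),jarL=(225,200,.075),jarR=(265,214,.075),new=(294,140,.09),bin=(330,172,.055),tray=(163,270,.035),nut=(246,197,.128)),
"side":dict(table=(247,203,.012),jarR=(223,191,.075),jarL=(271,182,.075),new=(252,290,.09),bin=(183,275,.055),tray=(272,125,.035),nut=(248,173,.128))}
for n in S:
    c=cam(n)
    for k,v in S[n].items(): print(n,k,ray(c,*v)[:2].round(3))
# bin, tray, table by colour
for n in S:
    a=cv2.imread(f"pics/{n}0.png");c=cam(n);h=cv2.cvtColor(a,cv2.COLOR_BGR2HSV)
    for k in("table","bin","tray"):
        u,v,_=S[n][k];print(n,k,h[int(v)+ (12 if k=="table" else 8),int(u)])
E
```

```text
scene table [0.513 0.014]
scene jarL [ 0.447 -0.012]
scene jarR [0.573 0.043]
scene new [0.425 0.333]
scene bin [0.592 0.34 ]
scene tray [ 0.492 -0.298]
scene nut [0.513 0.017]
side table [0.503 0.028]
side jarR [0.567 0.05 ]
side jarL [ 0.442 -0.013]
side new [0.422 0.34 ]
side bin [0.601 0.319]
side tray [ 0.49  -0.298]
side nut [0.504 0.015]
scene table [ 13  31 212]
scene bin [ 30  13 115]
scene tray [ 22  25 239]
side table [ 11  20 202]
side bin [ 30   9 140]
side tray [ 18  22 231]
```

View pics/scene0c.png

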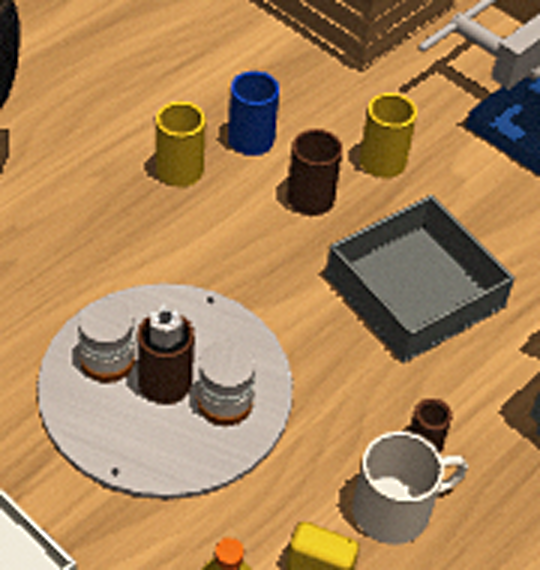

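View pics/side0c.png

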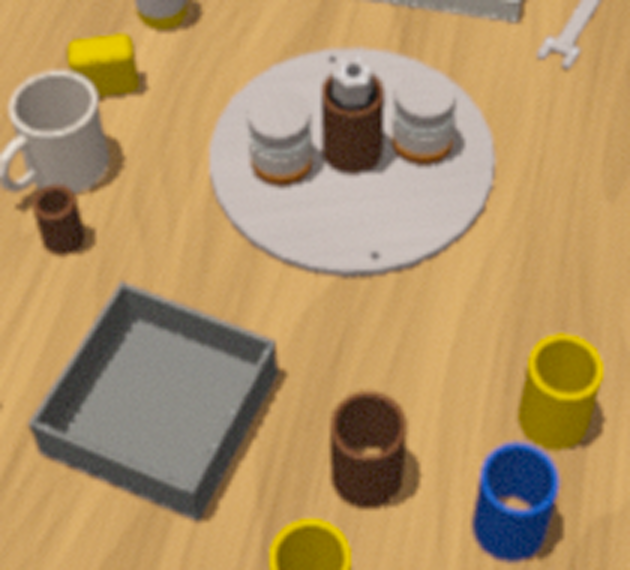

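Only the two jars are on the table. In the crops, jar L's lid is at scene (225,200), about (0.445,-0.012). Jar R's lid is at scene (265,214), about (0.57,0.047). The nut is at about (0.508,0.016). The full-size brown tube at scene (295,139), about (0.424,0.337), is the new sleeve. The short one by the mug is the small sleeve. I'm moving towards jar L.

drive_tool(
  increments=[
    [[1,0,0,0,-0.02],[1,0,0,0,-0.02]],
  ],
)

```text
time_s: 0.4
tcp_pos: [0.207, -0.6423, 0.2372]
eef_rot: [180.0, -0.0, -155.0]
contact_force: [-0.4, 1.0, 0.0]
gripper_width: 0.0878
gripper_force: 0.0
```

drive_tool(
  increments=[
    [[1,-0.5,0.49,0,0],[1,-1,0.98,0,0],[1,-1,0.98,0,0],[1,-1,0.98,0,0]],
  ],
)

```text
time_s: 0.9
tcp_pos: [0.2668, -0.4829, 0.2384]
eef_rot: [-179.9, 0.0, -154.9]
contact_force: [0.2, -0.6, 0.3]
gripper_width: 0.0875
gripper_force: 0.0
```

drive_tool(
  increments=[
    [[1,-0.5,0.49,0,0],[1,-1,0.98,0,0],[1,-1,0.98,0,0],[1,-1,0.98,0,0]],
  ],
)

```text
time_s: 1.4
tcp_pos: [0.3257, -0.3263, 0.238]
eef_rot: [-180.0, 0.1, -154.9]
contact_force: [-0.2, -1.2, 0.8]
gripper_width: 0.0875
gripper_force: 0.0
```

Run:
```python
from h import *
move((.445,-.012,.25),-155)
S=cam("scene")
for k,p in dict(tray=[(166,231),(214,279),(165,322),(113,270)]).items():
    print([ray(S,*q,.035)[:2].round(3).tolist() for q in p])
print("tubes",[ray(S,*q,.09)[:2].round(3).tolist() for q in [(250,131),(274.5,118.5),(320,127),(295.3,139)]], ray(S,334,227,.06))
print("bin",[ray(S,*q,.055)[:2].round(3).tolist() for q in [(190+430/3,90+197/3),(190+512/3,90+280/3),(190+405/3,90+335/3),(190+330/3,90+248/3)]])
```

```text
shift [-2.012  1.949 -0.099] ('roll', np.float64(0.0004)) tcp [ 0.3257 -0.3263  0.238 ] [-1.7996e+02  5.0000e-02 -1.5487e+02]
[[0.389, -0.209], [0.617, -0.208], [0.623, -0.39], [0.391, -0.404]]
tubes [[0.287, 0.25], [0.302, 0.361], [0.445, 0.45], [0.425, 0.34]] [0.74826782 0.17252726 0.06      ]
bin [[0.551, 0.406], [0.695, 0.377], [0.663, 0.23], [0.524, 0.262]]
```

drive_tool(
  increments=[
    [[1,-0.5,0.49,-0.05,0],[1,-1,0.98,-0.1,0],[1,-1,0.98,-0.1,0],[1,-1,0.98,-0.1,0]],
  ],
)

```text
time_s: 1.9
tcp_pos: [0.385, -0.1692, 0.25]
eef_rot: [-180.0, 0.1, -154.8]
contact_force: [0.1, -0.7, 0.5]
gripper_width: 0.0875
gripper_force: 0.0
```

drive_tool(
  increments=[
    [[1,-0.5,0.49,0,0],[1,-1,0.98,0,0],[1,-1,0.98,0,0],[1,-1,0.98,0,0]],
  ],
)

```text
time_s: 2.4
tcp_pos: [0.4438, -0.0122, 0.2492]
eef_rot: [-180.0, -0.1, -154.9]
contact_force: [-0.0, 0.7, 0.2]
gripper_width: 0.0875
gripper_force: 0.0
```

Run:
```python
from h import *
c=cam("wrist");im=capture("wrist")[:,:,::-1].copy();cv2.imwrite("pics/w1.png",im)
np.savez("pics/w1.npz",K=c[0],R=c[1],t=c[2])
print(r.get_state()["tcp_pos"])
for p in [(.445,-.012,.087),(.57,.047,.087),(.508,.016,.128)]: print(proj(c,p).round(0))
```

```text
[ 0.44313139 -0.01324973  0.24908585]
[254. 181.]
[254. 279.]
[253. 249.]
```

View pics/w1.png

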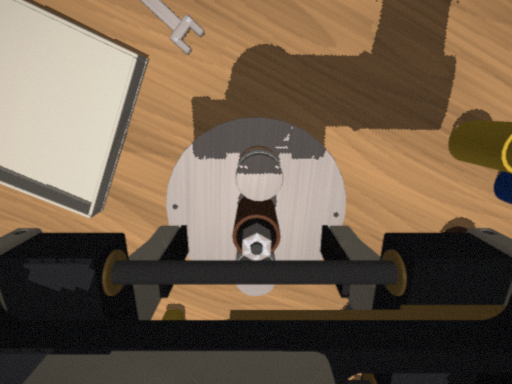

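The wrist view shows jar L's lid as a grey circle at about (259,178) and the nut at (256,246). The worn sleeve's rim is at (257,236), and the jaws hide jar R.

Run:
```python
from h import *
d=np.load("pics/w1.npz");c=(d["K"],d["R"],d["t"])
print("lid",ray(c,259,178,.087),"nut",ray(c,256.5,246,.128), "r px", 265*.029/(-(c[1].T@c[2])[2]-.087))
im=cv2.imread("pics/w1.png");g=cv2.medianBlur(cv2.cvtColor(im,cv2.COLOR_BGR2GRAY),3)[140:220,200:310]
print(cv2.HoughCircles(g,cv2.HOUGH_GRADIENT,1,5,param1=80,param2=12,minRadius=20,maxRadius=28)[0][:4]+[200,140,0])
# table blob in the scene view
for n,sd in (("scene",(245,240)),("side",(247,225))):
    a=cv2.imread(f"pics/{n}0.png");m=np.zeros((a.shape[0]+2,a.shape[1]+2),np.uint8)
    h=cv2.cvtColor(a,cv2.COLOR_BGR2HSV);mk=((h[:,:,1]<60)&(h[:,:,2]>120)).astype(np.uint8)
    k,l,s,_=cv2.connectedComponentsWithStats(mk);L=l[sd[1],sd[0]]
    cs=cv2.findContours((l==L).astype(np.uint8),cv2.RETR_EXTERNAL,cv2.CHAIN_APPROX_NONE)[0]
    P=np.array([ray(cam(n),*q,.012)[:2] for q in cv2.convexHull(max(cs,key=cv2.contourArea))[:,0]+.0],np.float32)
    A=np.c_[2*P,np.ones(len(P))];x=np.linalg.lstsq(A,(P**2).sum(1),rcond=None)[0];print(n,"table",x[:2],np.sqrt(x[2]+x[:2]@x[:2]))
move((.445,-.012,.25),-155)
```

```text
lid [ 0.439217   -0.00780886  0.087     ] nut [0.50310805 0.01847115 0.128     ] r px 24.80645227449616
[[259.5        176.5         24.10000038]
 [256.5        171.5         20.70000076]]
scene table [0.5078686  0.01717163] 0.13815719778847832
side table [0.50451298 0.02009665] 0.14004724415097342
shift [-0.019  0.003 -0.008] ('roll', np.float64(0.0001)) tcp [ 0.4431 -0.0132  0.2491] [-1.7999e+02 -8.0000e-02 -1.5495e+02]
```

drive_tool(
  increments=[
    [[1,0.02,0.045,0,0],[1,0.02,0.045,0.4,0],[1,0.02,0.045,0.85,0],[1,0.02,0.045,0.85,0],[1,0.02,0.045,0.85,0]],
  ],
)

```text
time_s: 3.08
tcp_pos: [0.4391, -0.0096, 0.1494]
eef_rot: [-180.0, 0.1, -155.0]
contact_force: [0.1, -0.3, 1.3]
gripper_width: 0.0876
gripper_force: 0.0
```

drive_tool(
  increments=[
    [[1,0,0,0.25,0],[1,0,0,0.5,0],[1,0,0,0.75,0],[1,0,0,0.84,0],[1,0,0,0.84,0]],
  ],
)

```text
time_s: 3.7
tcp_pos: [0.439, -0.0089, 0.0477]
eef_rot: [-180.0, 0.1, -154.9]
contact_force: [-0.0, -1.4, 0.4]
gripper_width: 0.0874
gripper_force: 0.0
```

drive_tool(
  increments=[
    [[-1,0,0,0,0],[-1,0,0,0,0],[-1,0,0,0,0],[-1,0,0,0,0],[-1,0,0,0,0]],
  ],
  squeeze=15,
)

```text
time_s: 4.32
tcp_pos: [0.4384, -0.009, 0.0472]
eef_rot: [-180.0, 0.0, -154.9]
contact_force: [-1.5, 1.7, 6.9]
gripper_width: 0.0597
gripper_force: 15.0
```

drive_tool(
  increments=[
    [[-1,0,0,-0.2,0],[-1,0,0,-0.6,0],[-1,0,0,-1,0],[-1,0,0,-1,0]],
  ],
  squeeze=25,
)

```text
time_s: 4.82
tcp_pos: [0.44, -0.0084, 0.1699]
eef_rot: [-180.0, 0.4, -154.9]
contact_force: [0.8, -0.0, -4.0]
gripper_width: 0.0597
gripper_force: 25.0
```

drive_tool(
  increments=[
    [[-1,0.1,-0.25,0,0],[-1,0.2,-0.5,0,0],[-1,0.32,-0.75,0,0],[-1,0.32,-0.75,0,0]],
  ],
)

```text
time_s: 5.32
tcp_pos: [0.4399, -0.1084, 0.1649]
eef_rot: [179.9, -0.2, -155.1]
contact_force: [0.2, 1.1, -4.3]
gripper_width: 0.0594
gripper_force: 25.0
```

drive_tool(
  increments=[
    [[-1,0.1,-0.25,0,0],[-1,0.2,-0.5,0,0],[-1,0.32,-0.75,0,0],[-1,0.32,-0.75,0,0]],
  ],
)

```text
time_s: 5.82
tcp_pos: [0.4439, -0.2056, 0.1652]
eef_rot: [179.9, -0.1, -155.1]
contact_force: [0.5, 0.3, -3.5]
gripper_width: 0.0594
gripper_force: 25.0
```

drive_tool(
  increments=[
    [[-1,0.1,-0.25,0,0],[-1,0.2,-0.5,0,0],[-1,0.32,-0.75,0,0],[-1,0.32,-0.75,0,0],[-1,0.32,-0.75,0,0]],
  ],
)

```text
time_s: 6.45
tcp_pos: [0.4477, -0.3015, 0.1658]
eef_rot: [179.9, -0.1, -155.0]
contact_force: [-1.1, 0.2, -3.6]
gripper_width: 0.0599
gripper_force: 25.0
```

Run:
```python
from h import *
move((.45,-.303,.042),-155)
c=cam("side");im=capture("side")[:,:,::-1];cv2.imwrite("pics/s1.png",cv2.resize(im[70:270,150:350],None,fx=3,fy=3,interpolation=cv2.INTER_CUBIC))
```

```text
shift [-0.013 -0.021  1.032] ('roll', np.float64(0.0001)) tcp [ 0.4477 -0.3015  0.1658] [ 1.7991e+02 -6.0000e-02 -1.5495e+02]
```

View pics/s1.png

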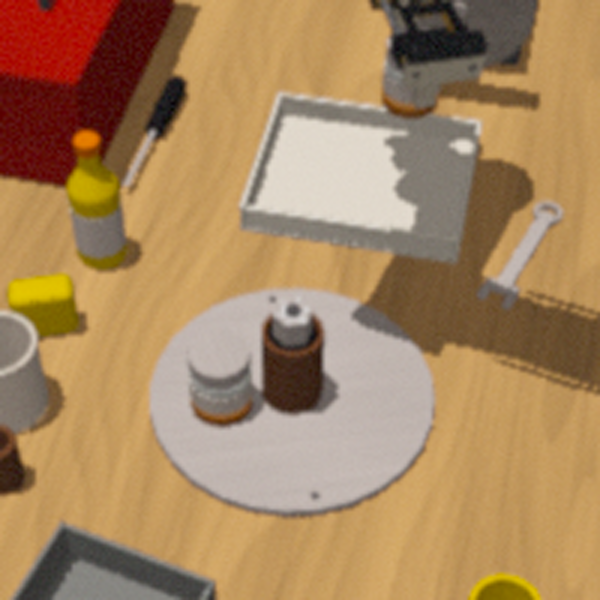

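The jar is in the gripper over the tray, at crop (410,90). Jar R still stands at crop (220,380), where it was. I'm lowering the first jar.

drive_tool(
  increments=[
    [[-1,0,0,0.3,0],[-1,0,0,0.6,0],[-1,0,0,0.85,0],[-1,0,0,0.97,0],[-1,0,0,1,0]],
  ],
)

```text
time_s: 7.12
tcp_pos: [0.4481, -0.3019, 0.0464]
eef_rot: [180.0, -0.0, -154.9]
contact_force: [0.8, -0.5, -3.3]
gripper_width: 0.0594
gripper_force: 25.0
```

drive_tool(
  increments=[
    [[-1,0,0,0.02,0],[-1,0,0,0.04,0],[1,0,0,0.04,0],[1,0,0,0.04,0],[1,0,0,0.04,0]],
  ],
)

```text
time_s: 7.75
tcp_pos: [0.4485, -0.3027, 0.0425]
eef_rot: [-180.0, 0.0, -154.9]
contact_force: [-0.1, -0.8, 0.0]
gripper_width: 0.0834
gripper_force: 0.0
```

drive_tool(
  increments=[
    [[1,0,0,-0.2,0],[1,0,0,-0.6,0],[1,0,0,-1,0],[1,0,0,-1,0]],
  ],
)

```text
time_s: 8.25
tcp_pos: [0.4505, -0.3035, 0.1663]
eef_rot: [-179.7, 0.3, -154.9]
contact_force: [-1.1, 0.7, -0.7]
gripper_width: 0.0875
gripper_force: 0.0
```

Run:
```python
from h import *
print(r.get_state()["gripper_width"])
S=cam("side");print("jarR",ray(S,150+219/3,70+355/3,.087))
S=cam("scene");print("jarR",ray(S,190+226/3,90+368/3,.087))
move((.56,.045,.16),-155)
```

```text
0.0875232671504519
jarR [0.56672625 0.05050774 0.087     ]
jarR [0.57621474 0.0407597  0.087     ]
shift [-2.058  2.243  0.052] ('roll', np.float64(0.0003)) tcp [ 0.4505 -0.3035  0.1663] [-179.67    0.33 -154.9 ]
```

drive_tool(
  increments=[
    [[1,-0.36,0.37,-0.2,0],[1,-0.71,0.74,-0.4,0],[1,-0.71,0.74,-0.4,0],[1,-0.71,0.74,-0.4,0]],
  ],
)

```text
time_s: 8.75
tcp_pos: [0.4875, -0.1855, 0.2095]
eef_rot: [180.0, -0.0, -154.9]
contact_force: [1.1, -0.5, -0.1]
gripper_width: 0.0877
gripper_force: 0.0
```

drive_tool(
  increments=[
    [[1,-0.36,0.37,-0.1,0],[1,-0.71,0.74,-0.2,0],[1,-0.71,0.74,-0.2,0],[1,-0.71,0.74,-0.2,0]],
  ],
)

```text
time_s: 9.25
tcp_pos: [0.5265, -0.0703, 0.2328]
eef_rot: [180.0, -0.1, -155.0]
contact_force: [-0.4, 0.2, -1.0]
gripper_width: 0.0876
gripper_force: 0.0
```

drive_tool(
  increments=[
    [[1,-0.36,0.37,0,0],[1,-0.71,0.74,0,0],[1,-0.71,0.74,0,0],[1,-0.71,0.74,0,0],[1,-0.71,0.74,0,0]],
  ],
)

```text
time_s: 9.88
tcp_pos: [0.5663, 0.0453, 0.2337]
eef_rot: [180.0, -0.0, -155.1]
contact_force: [-1.0, -0.8, -1.5]
gripper_width: 0.0873
gripper_force: 0.0
```

Run:
```python
from h import *
move((.571,.046,.047),-155)
c=cam("wrist");im=capture("wrist")[:,:,::-1].copy();cv2.imwrite("pics/w2.png",im[:300,100:420])
p=proj(c,(.571,.046,.087));print("exp",p)
g=cv2.medianBlur(cv2.cvtColor(im,cv2.COLOR_BGR2GRAY),3)
z=-(c[1].T@c[2])[2]
u,v=int(p[0]),int(p[1]);rr=265*.029/(z-.087);print(rr)
q=cv2.HoughCircles(g[v-60:v+60,u-60:u+60],cv2.HOUGH_GRADIENT,1,5,param1=80,param2=12,minRadius=int(rr-3),maxRadius=int(rr+3))
if q is not None:
  for a in q[0][:4]: print(a[:2]+[u-60,v-60],a[2],ray(c,a[0]+u-60,a[1]+v-60,.087))
```

```text
shift [-0.039 -0.011  1.556] ('roll', np.float64(-0.0001)) tcp [0.5663 0.0453 0.2337] [ 1.8000e+02 -4.0000e-02 -1.5505e+02]
exp [252.89359601 187.02309932]
26.113991491918977
[255.5 182.5] 23.9 [0.56482732 0.04644509 0.087     ]
[251.5 185.5] 26.2 [0.5700162  0.04377359 0.087     ]
```

View pics/w2.png

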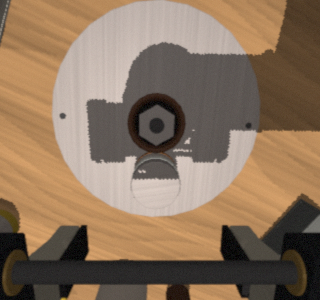

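In the wrist crop, jar R's lid is at (156,182), which gives (0.565,0.0465). The worn sleeve's rim and the nut are at (157,124). Two of the nut's flats face left and right, along the jaw line. I'm grasping jar R.

drive_tool(
  increments=[
    [[1,0.005,0.015,0.2,0],[1,0.005,0.015,0.5,0],[1,0.005,0.015,0.8,0],[1,0.005,0.015,0.8,0]],
  ],
)

```text
time_s: 10.42
tcp_pos: [0.5636, 0.0469, 0.1358]
eef_rot: [180.0, -0.3, -155.0]
contact_force: [0.3, 0.2, 0.2]
gripper_width: 0.0875
gripper_force: 0.0
```

drive_tool(
  increments=[
    [[1,0,0,0.25,0],[1,0,0,0.5,0],[1,0,0,0.7,0],[1,0,0,0.75,0],[1,0,0,0.75,0]],
  ],
)

```text
time_s: 11.05
tcp_pos: [0.5663, 0.0485, 0.0492]
eef_rot: [-180.0, 0.1, -154.9]
contact_force: [-0.4, -0.3, 0.4]
gripper_width: 0.0873
gripper_force: 0.0
```

drive_tool(
  increments=[
    [[-1,0,0,0,0],[-1,0,0,0,0],[-1,0,0,0,0],[-1,0,0,0,0],[-1,0,0,0,0]],
  ],
  squeeze=15,
)

```text
time_s: 11.68
tcp_pos: [0.5658, 0.0485, 0.0485]
eef_rot: [-180.0, 0.0, -154.9]
contact_force: [-0.1, 0.0, 5.8]
gripper_width: 0.0597
gripper_force: 15.0
```

Run:
```python
from h import *
move((.56,-.303,.2),-155)
print(r.get_state()["gripper_width"])
```

```text
shift [ 1.285 -2.633 -1.262] ('roll', np.float64(0.0002)) tcp [0.5658 0.0485 0.0485] [-1.7998e+02  4.0000e-02 -1.5492e+02]
0.05970181923119155
```

drive_tool(
  increments=[
    [[-1,0,0,-0.2,0],[-1,0,0,-0.6,0],[-1,0,0,-1,0],[-1,0,0,-1,0]],
  ],
  squeeze=25,
)

```text
time_s: 12.18
tcp_pos: [0.5675, 0.0493, 0.1717]
eef_rot: [-180.0, 0.4, -154.9]
contact_force: [0.0, -0.6, -2.3]
gripper_width: 0.0596
gripper_force: 25.0
```

drive_tool(
  increments=[
    [[-1,0.14,-0.29,0,0],[-1,0.28,-0.58,0,0],[-1,0.43,-0.88,0,0],[-1,0.43,-0.88,0,0]],
  ],
)

```text
time_s: 12.68
tcp_pos: [0.5621, -0.0711, 0.1662]
eef_rot: [179.9, -0.2, -155.1]
contact_force: [0.5, -0.2, -2.5]
gripper_width: 0.0597
gripper_force: 25.0
```

drive_tool(
  increments=[
    [[-1,0.14,-0.29,0,0],[-1,0.28,-0.58,0,0],[-1,0.43,-0.88,0,0],[-1,0.43,-0.88,0,0]],
  ],
)

```text
time_s: 13.18
tcp_pos: [0.5606, -0.188, 0.1663]
eef_rot: [179.9, -0.1, -155.1]
contact_force: [0.1, 0.9, -2.6]
gripper_width: 0.0596
gripper_force: 25.0
```

drive_tool(
  increments=[
    [[-1,0.14,-0.29,0,0],[-1,0.28,-0.58,0,0],[-1,0.43,-0.88,0,0],[-1,0.43,-0.88,0,0],[-1,0.43,-0.88,0,0]],
  ],
)

```text
time_s: 13.8
tcp_pos: [0.5592, -0.3031, 0.1669]
eef_rot: [179.9, -0.1, -154.9]
contact_force: [-0.2, 0.7, -1.6]
gripper_width: 0.0598
gripper_force: 25.0
```

Run:
```python
from h import *
move((.56,-.303,.043),-155)
print(r.get_state()["gripper_width"])
im=capture("side")[:,:,::-1];cv2.imwrite("pics/s2.png",cv2.resize(im[70:170,200:350],None,fx=4,fy=4,interpolation=cv2.INTER_CUBIC))
im=capture("scene")[:,:,::-1]
# lid of jar 1 in tray
S=cam("scene");print(proj(S,(.45,-.303,.08)),proj(S,(.56,-.303,.08)))
```

```text
shift [-0.007 -0.004  1.032] ('roll', np.float64(0.0002)) tcp [ 0.5592 -0.3031  0.1669] [ 1.7992e+02 -5.0000e-02 -1.5494e+02]
0.059849048116353575
[150.65147319 254.38989246] [174.03047169 279.47078729]
```

View pics/s2.png

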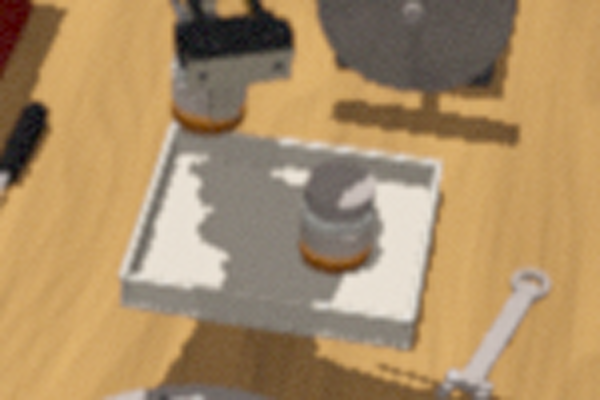

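The first jar stands upright in the tray at crop (337,215), and the second hangs over the tray's other half. I'm lowering it.

drive_tool(
  increments=[
    [[-1,0,0,0.3,0],[-1,0,0,0.6,0],[-1,0,0,0.85,0],[-1,0,0,0.97,0],[-1,0,0,1,0]],
  ],
)

```text
time_s: 14.52
tcp_pos: [0.5595, -0.3035, 0.0476]
eef_rot: [180.0, -0.0, -154.9]
contact_force: [0.5, 0.5, -1.8]
gripper_width: 0.0596
gripper_force: 25.0
```

drive_tool(
  increments=[
    [[-1,0,0,0.02,0],[-1,0,0,0.04,0],[1,0,0,0.04,0],[1,0,0,0.04,0],[1,0,0,0.04,0]],
  ],
)

```text
time_s: 15.15
tcp_pos: [0.5598, -0.3042, 0.0436]
eef_rot: [-180.0, 0.0, -154.9]
contact_force: [-0.6, -0.3, 0.0]
gripper_width: 0.0839
gripper_force: 0.0
```

drive_tool(
  increments=[
    [[1,0,0,-0.2,0],[1,0,0,-0.6,0],[1,0,0,-1,0],[1,0,0,-1,0]],
  ],
)

```text
time_s: 15.65
tcp_pos: [0.562, -0.305, 0.1682]
eef_rot: [-179.7, 0.3, -154.9]
contact_force: [-0.1, 0.6, -1.1]
gripper_width: 0.0876
gripper_force: 0.0
```

Run:
```python
from h import *
move((.505,.0185,.25),-155)
```

```text
shift [-0.718  2.639 -0.693] ('roll', np.float64(0.0003)) tcp [ 0.562  -0.305   0.1682] [-179.66    0.35 -154.9 ]
```

drive_tool(
  increments=[
    [[1,-0.08,0.3,-0.1,0],[1,-0.16,0.6,-0.23,0],[1,-0.24,0.88,-0.23,0],[1,-0.24,0.88,-0.23,0]],
  ],
)

```text
time_s: 16.15
tcp_pos: [0.5404, -0.1944, 0.1909]
eef_rot: [180.0, 0.0, -154.8]
contact_force: [0.0, -0.3, -0.1]
gripper_width: 0.0876
gripper_force: 0.0
```

drive_tool(
  increments=[
    [[1,-0.08,0.3,-0.1,0],[1,-0.16,0.6,-0.23,0],[1,-0.24,0.88,-0.23,0],[1,-0.24,0.88,-0.23,0]],
  ],
)

```text
time_s: 16.65
tcp_pos: [0.5221, -0.0871, 0.2184]
eef_rot: [180.0, 0.0, -154.8]
contact_force: [0.7, -0.0, -0.4]
gripper_width: 0.0878
gripper_force: 0.0
```

drive_tool(
  increments=[
    [[1,-0.08,0.3,-0.1,0],[1,-0.16,0.6,-0.23,0],[1,-0.24,0.88,-0.23,0],[1,-0.24,0.88,-0.23,0],[1,-0.24,0.88,-0.23,0]],
  ],
)

```text
time_s: 17.27
tcp_pos: [0.5037, 0.0188, 0.2456]
eef_rot: [-180.0, -0.0, -154.9]
contact_force: [0.8, 0.1, 0.1]
gripper_width: 0.0876
gripper_force: 0.0
```

Run:
```python
from h import *
move((.505,.0185,.117),-155)
c=cam("wrist");im=capture("wrist")[:,:,::-1].copy()
p=proj(c,(.505,.0185,.128));print("exp",p);u,v=p.astype(int)
np.savez("pics/w3.npz",K=c[0],R=c[1],t=c[2],u=u,v=v)
cr=im[v-50:v+50,u-50:u+50];cv2.imwrite("pics/w3.png",cv2.resize(cr,None,fx=6,fy=6,interpolation=cv2.INTER_CUBIC))
sc=capture("side")[:,:,::-1]
cv2.imwrite("pics/s3.png",sc)
```

```text
shift [-0.01  -0.007  1.071] ('roll', np.float64(0.0002)) tcp [0.5037 0.0188 0.2456] [-1.7999e+02 -5.0000e-02 -1.5494e+02]
exp [253.26664538 191.63338915]
```

View pics/w3.png

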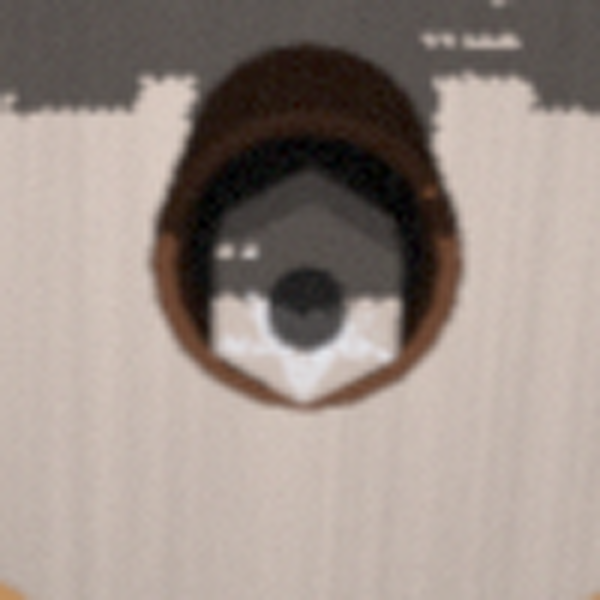

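The hex is centred at crop (307,305), full frame (253.8,191.4), within 1 mm of the expected (0.505,0.0185). Its flats are square to the jaws at this yaw. I'm going down onto the nut.

drive_tool(
  increments=[
    [[1,-0.01,-0.005,0.3,0],[1,-0.01,-0.005,0.6,0],[1,-0.01,-0.005,0.9,0],[1,-0.01,-0.005,0.98,0],[1,-0.01,-0.005,0.98,0]],
  ],
)

```text
time_s: 18.0
tcp_pos: [0.5051, 0.0189, 0.1284]
eef_rot: [-180.0, -0.1, -155.0]
contact_force: [0.7, 0.2, 0.7]
gripper_width: 0.0876
gripper_force: 0.0
```

drive_tool(
  increments=[
    [[1,0,0,0.08,0],[-1,0,0,0.08,0],[-1,0,0,0.08,0],[-1,0,0,0.08,0],[-1,0,0,0.08,0]],
  ],
  squeeze=30,
)

```text
time_s: 18.62
tcp_pos: [0.505, 0.0196, 0.119]
eef_rot: [-180.0, 0.0, -154.9]
contact_force: [0.2, 0.1, -0.9]
gripper_width: 0.0536
gripper_force: 0.0
```

drive_tool(
  increments=[
    [[-1,0,0,0,0],[-1,0,0,0,0],[-1,0,0,0,0],[-1,0,0,0,0]],
  ],
  squeeze=40,
)

```text
time_s: 19.12
tcp_pos: [0.505, 0.0192, 0.1188]
eef_rot: [-180.0, -0.0, -154.9]
contact_force: [2.5, -4.5, 0.1]
gripper_width: 0.0318
gripper_force: 40.0
```

drive_tool(
  increments=[
    [[-1,0,0,0,-0.025],[-1,0,0,0,-0.05],[-1,0,0,0,-0.075],[-1,0,0,0,-0.1],[-1,0,0,0,-0.12]],
  ],
)

```text
time_s: 19.75
tcp_pos: [0.5047, 0.0194, 0.1188]
eef_rot: [180.0, -0.0, -111.5]
contact_force: [0.4, -1.3, 1.0]
gripper_width: 0.0318
gripper_force: 40.0
```

```bash
python3 -c "
from h import *
s=r.get_state();print(s['moment'],s['joints'].round(1),s['joint_torque'].round(2))"
```

```text
[-0.48627046  0.19637893 -0.2151881 ] [ 24.5  11.2 -29.7  -0.  -49.2 -46. ] [  0.94 -38.84  23.56   5.32   0.34  -1.23]
```

drive_tool(
  increments=[
    [[-1,0,0,0,-0.025],[-1,0,0,0,-0.05],[-1,0,0,0,-0.075],[-1,0,0,0,-0.1],[-1,0,0,0,-0.12]],
  ],
)

```text
time_s: 20.38
tcp_pos: [0.5043, 0.0194, 0.1188]
eef_rot: [179.9, 0.0, -68.3]
contact_force: [-2.0, -0.1, 3.2]
gripper_width: 0.0319
gripper_force: 40.0
```

```bash
python3 -c "
from h import *
s=r.get_state();print(s['moment'],s['joints'].round(1),s['joint_torque'].round(2))"
```

```text
[-0.4514832   0.98006527 -0.14038482] [ 24.5  11.2 -29.7  -0.  -49.2  -2.8] [  0.67 -38.18  24.01   5.53   0.96  -1.23]
```

drive_tool(
  increments=[
    [[-1,0,0,0,-0.025],[-1,0,0,0,-0.05],[-1,0,0,0,-0.075],[-1,0,0,0,-0.1],[-1,0,0,0,-0.11]],
  ],
)

```text
time_s: 21.0
tcp_pos: [0.504, 0.0191, 0.1188]
eef_rot: [179.9, 0.1, -28.8]
contact_force: [-2.7, -2.4, 3.9]
gripper_width: 0.0315
gripper_force: 40.0
```

drive_tool(
  increments=[
    [[-1,0,0,0,-0.005],[-1,0,0,0,-0.01],[-1,0,0,0,-0.015],[-1,0,0,0,-0.015]],
  ],
)

```text
time_s: 21.5
tcp_pos: [0.504, 0.019, 0.1188]
eef_rot: [179.9, 0.1, -23.6]
contact_force: [-4.5, -2.6, 6.0]
gripper_width: 0.032
gripper_force: 40.0
```

```bash
python3 -c "
from h import *
s=r.get_state();print(s['moment'],s['eef_rot'],s['joints'].round(1),s['joint_torque'].round(2))"
```

```text
[-1.05681405  1.66752445 -0.04404346] [ 1.79926189e+02  7.34830910e-02 -2.35536374e+01] [ 24.5  11.2 -29.7  -0.  -49.3  41.9] [  1.15 -37.4   24.86   5.18   1.84   0.24]
```

drive_tool(
  increments=[
    [[-1,0,0,0,-0.005],[-1,0,0,0,-0.01],[-1,0,0,0,-0.01]],
  ],
)

```text
time_s: 21.88
tcp_pos: [0.504, 0.019, 0.1188]
eef_rot: [179.9, 0.1, -20.0]
contact_force: [-4.8, -2.1, 5.5]
gripper_width: 0.0318
gripper_force: 40.0
```

```bash
python3 -c "
from h import *
s=r.get_state();print(s['moment'],s['eef_rot'],s['joint_torque'].round(2))"
```

```text
[-0.99217813  1.61143093 -0.03963153] [ 1.79927832e+02  7.59611586e-02 -1.99522618e+01] [  1.25 -37.4   24.9    5.13   1.86   0.24]
```

drive_tool(
  increments=[
    [[-1,0,0,0,-0.005],[-1,0,0,0,-0.01],[-1,0,0,0,-0.01]],
  ],
)

```text
time_s: 22.25
tcp_pos: [0.5039, 0.019, 0.1188]
eef_rot: [180.0, 0.1, -16.5]
contact_force: [-4.2, -3.2, 7.0]
gripper_width: 0.0317
gripper_force: 40.0
```

```bash
python3 -c "
from h import *
s=r.get_state();print(s['moment'],s['eef_rot'],s['joint_torque'].round(2))"
```

```text
[-1.25027681  1.45056894 -1.29805365] [ 1.79963764e+02  8.64437883e-02 -1.64953109e+01] [  2.73 -37.12  24.63   5.77   1.81   1.55]
```

The z moment jumped to -1.3 N m, so the nut is at its stop. I'm releasing it and taking hold of the worn sleeve.

drive_tool(
  increments=[
    [[1,0,0,0,0],[1,0,0,0,0],[1,0,0,0,0],[1,0,0,0,0],[1,0,0,0,0]],
  ],
)

```text
time_s: 22.88
tcp_pos: [0.5049, 0.0195, 0.1187]
eef_rot: [180.0, 0.0, -16.3]
contact_force: [-0.7, 0.3, 0.6]
gripper_width: 0.076
gripper_force: 0.0
```

drive_tool(
  increments=[
    [[1,0,0,0,0],[1,0,0,0.1,0],[1,0,0,0.2,0],[1,0,0,0.32,0],[1,0,0,0.32,0]],
  ],
)

```text
time_s: 23.5
tcp_pos: [0.5038, 0.019, 0.0787]
eef_rot: [179.9, 0.2, -16.3]
contact_force: [-0.3, -0.8, 0.6]
gripper_width: 0.0879
gripper_force: 0.0
```

drive_tool(
  increments=[
    [[-1,0,0,0,0],[-1,0,0,0,0],[-1,0,0,0,0],[-1,0,0,0,0],[-1,0,0,0,0]],
  ],
  squeeze=10,
)

```text
time_s: 24.12
tcp_pos: [0.5051, 0.0195, 0.0807]
eef_rot: [-180.0, -0.0, -16.3]
contact_force: [-0.8, -0.1, 2.0]
gripper_width: 0.0592
gripper_force: 10.0
```

drive_tool(
  increments=[
    [[-1,0,0,-0.1,0],[-1,0,0,-0.2,0],[-1,0,0,-0.4,0],[-1,0,0,-0.6,0],[-1,0,0,-0.6,0]],
  ],
)

```text
time_s: 24.75
tcp_pos: [0.506, 0.0198, 0.155]
eef_rot: [-179.9, -0.2, -16.3]
contact_force: [0.0, 1.1, -1.3]
gripper_width: 0.0592
gripper_force: 10.0
```

drive_tool(
  increments=[
    [[-1,0,0,-0.2,0],[-1,0,0,-0.4,0],[-1,0,0,-0.6,0],[-1,0,0,-0.6,0]],
  ],
)

```text
time_s: 25.25
tcp_pos: [0.5057, 0.0198, 0.226]
eef_rot: [-179.9, -0.2, -16.3]
contact_force: [-0.1, 0.4, -0.8]
gripper_width: 0.0593
gripper_force: 10.0
```

Run:
```python
from h import *
move((.608,.319,.225),-16)
im=capture("scene")[:,:,::-1];cv2.imwrite("pics/sc4.png",cv2.resize(im[80:340,90:370],None,fx=2.5,fy=2.5,interpolation=cv2.INTER_CUBIC))
```

```text
shift [ 0.117 -2.632  0.014] ('roll', np.float64(-0.0009)) tcp [0.5057 0.0198 0.226 ] [-1.7988e+02 -1.5000e-01 -1.6330e+01]
```

View pics/sc4.png

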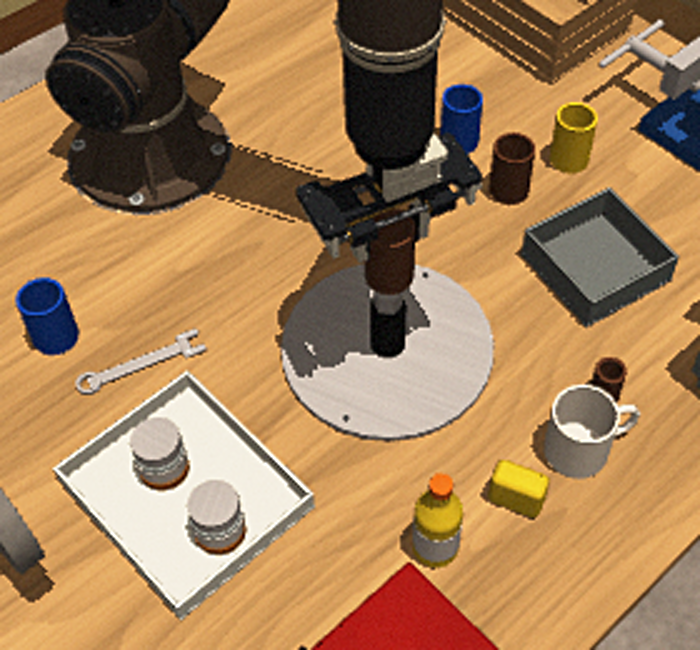

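Both jars stand upright in the tray, at (158,450) and (215,512). The worn sleeve is clear of the spindle. I'm taking it to the bin at (600,255).

drive_tool(
  increments=[
    [[-1,0.01,-0.3,0,0],[-1,0.03,-0.6,0,0],[-1,0.04,-0.88,0,0],[-1,0.04,-0.88,0,0]],
  ],
  squeeze=15,
)

```text
time_s: 25.8
tcp_pos: [0.539, 0.1209, 0.2225]
eef_rot: [179.9, 0.1, -16.2]
contact_force: [0.6, -0.6, -0.5]
gripper_width: 0.0592
gripper_force: 15.0
```

drive_tool(
  increments=[
    [[-1,0.01,-0.3,0,0],[-1,0.03,-0.6,0,0],[-1,0.04,-0.88,0,0],[-1,0.04,-0.88,0,0]],
  ],
)

```text
time_s: 26.3
tcp_pos: [0.5733, 0.2203, 0.2226]
eef_rot: [179.9, 0.1, -16.3]
contact_force: [-1.1, -1.1, -0.7]
gripper_width: 0.0594
gripper_force: 15.0
```

drive_tool(
  increments=[
    [[-1,0.01,-0.3,0,0],[-1,0.03,-0.6,0,0],[-1,0.04,-0.88,0,0],[-1,0.04,-0.88,0,0]],
  ],
)

```text
time_s: 26.8
tcp_pos: [0.6076, 0.3198, 0.2227]
eef_rot: [179.9, 0.1, -16.3]
contact_force: [-0.6, -1.0, -1.2]
gripper_width: 0.0589
gripper_force: 15.0
```

drive_tool(
  increments=[
    [[-1,0,0,0.3,0],[-1,0,0,0.6,0],[-1,0,0,0.8,0],[-1,0,0,0.95,0],[-1,0,0,0.95,0]],
  ],
)

```text
time_s: 27.42
tcp_pos: [0.607, 0.318, 0.109]
eef_rot: [179.9, 0.1, -16.4]
contact_force: [1.1, 0.1, 0.2]
gripper_width: 0.0591
gripper_force: 15.0
```

drive_tool(
  increments=[
    [[-1,0,0,0.15,0],[-1,0,0,0.28,0],[1,0,0,0.28,0],[1,0,0,0.28,0],[1,0,0,0.28,0]],
  ],
)

```text
time_s: 28.05
tcp_pos: [0.6082, 0.3198, 0.0775]
eef_rot: [-179.9, -0.0, -16.3]
contact_force: [-0.5, 0.1, 0.3]
gripper_width: 0.0834
gripper_force: 0.0
```

drive_tool(
  increments=[
    [[1,0,0,-0.2,0],[1,0,0,-0.6,0],[1,0,0,-1,0],[1,0,0,-1,0]],
  ],
)

```text
time_s: 28.55
tcp_pos: [0.61, 0.3209, 0.2028]
eef_rot: [-179.6, -0.3, -16.3]
contact_force: [0.1, 0.2, -0.1]
gripper_width: 0.0874
gripper_force: 0.0
```

Run:
```python
from h import *
move((.425,.34,.25),-16)
im=capture("side")[:,:,::-1];cv2.imwrite("pics/s5.png",cv2.resize(im[140:360,130:350],None,fx=2.5,fy=2.5,interpolation=cv2.INTER_CUBIC))
```

```text
shift [-1.522  0.277 -0.405] ('roll', np.float64(-0.0008)) tcp [0.61   0.3209 0.2028] [-179.57   -0.34  -16.3 ]
```

View pics/s5.png

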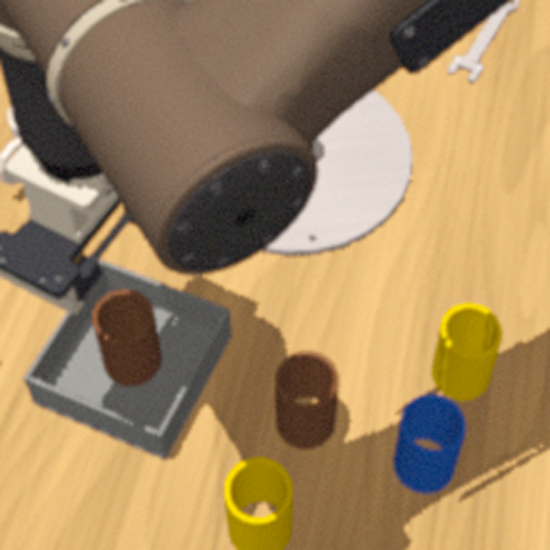

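The worn sleeve stands in the bin at crop (128,335). The new sleeve is still at (307,400). I'm moving over it.

drive_tool(
  increments=[
    [[1,-0.38,0.07,-0.1,0],[1,-0.76,0.14,-0.2,0],[1,-0.76,0.14,-0.2,0],[1,-0.76,0.14,-0.2,0]],
  ],
)

```text
time_s: 29.1
tcp_pos: [0.5154, 0.329, 0.2204]
eef_rot: [180.0, 0.0, -16.3]
contact_force: [-1.0, 0.3, 0.4]
gripper_width: 0.0878
gripper_force: 0.0
```

drive_tool(
  increments=[
    [[1,-0.38,0.07,-0.1,0],[1,-0.76,0.14,-0.2,0],[1,-0.76,0.14,-0.2,0],[1,-0.76,0.14,-0.2,0],[1,-0.76,0.14,-0.2,0]],
  ],
)

```text
time_s: 29.72
tcp_pos: [0.4241, 0.3382, 0.2438]
eef_rot: [179.9, 0.0, -16.4]
contact_force: [-0.6, 0.3, -0.0]
gripper_width: 0.0873
gripper_force: 0.0
```

Run:
```python
from h import *
c=cam("wrist");im=capture("wrist")[:,:,::-1].copy()
p=proj(c,(.425,.34,.09));print("exp",p);u,v=p.astype(int)
x0,y0=u-80,v-75
cr=im[y0:v+75,x0:u+80];cv2.imwrite("pics/w5.png",cv2.resize(cr,None,fx=4,fy=4,interpolation=cv2.INTER_CUBIC))
# dark-brown tube blob: outer rim
h=cv2.cvtColor(im,cv2.COLOR_BGR2HSV);z=-(c[1].T@c[2])[2];rr=265*.030/(z-.09)
g=cv2.medianBlur(cv2.cvtColor(im,cv2.COLOR_BGR2GRAY),3)
q=cv2.HoughCircles(g[v-60:v+60,u-60:u+60],cv2.HOUGH_GRADIENT,1,5,param1=80,param2=12,minRadius=int(rr*.83-2),maxRadius=int(rr+3));print(rr)
if q is not None:
  for a in q[0][:5]: print(a[:2]+[u-60,v-60],a[2],ray(c,a[0]+u-60,a[1]+v-60,.09).round(4))
print("origin",x0,y0)
move((.425,.34,.068),-16.3)
```

```text
exp [252.23729857 181.38687789]
26.382805637417707
[250.5 181.5] 27.3 [0.4254 0.342  0.09  ]
[251.5 187.5] 21.6 [0.4181 0.343  0.09  ]
[250.5 170.5] 20.8 [0.4381 0.3382 0.09  ]
origin 172 106
shift [ 0.004 -0.019  1.465] ('roll', np.float64(-0.0003)) tcp [0.4241 0.3382 0.2438] [ 1.7991e+02  2.0000e-02 -1.6410e+01]
```

View pics/w5.png

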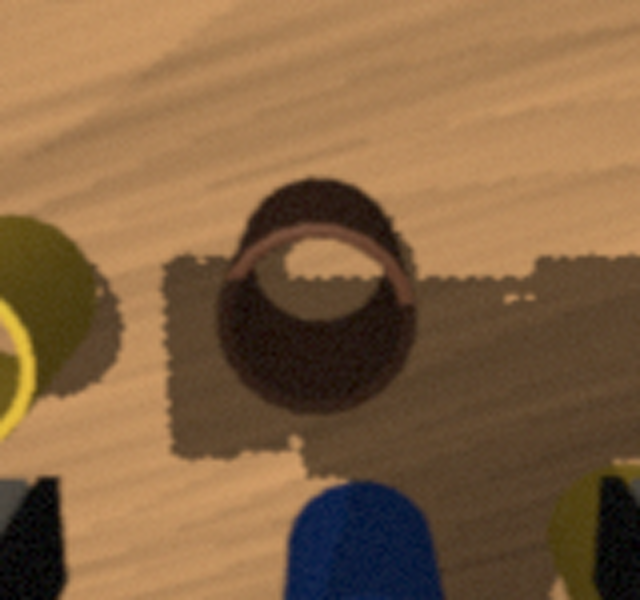

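The new sleeve's rim is centred at crop (316,317), full frame (250.6,184.8), which gives (0.422,0.342). The yellow tube on the left and the blue one below are both clear of the fingers. I'm going down with a slightly reduced opening.

drive_tool(
  increments=[
    [[0.75,-0.028,-0.024,0.2,0],[0.75,-0.028,-0.024,0.5,0],[0.75,-0.028,-0.024,0.7,0],[0.75,-0.028,-0.024,0.75,0],[0.75,-0.028,-0.024,0.75,0]],
  ],
)

```text
time_s: 30.4
tcp_pos: [0.4214, 0.3422, 0.1547]
eef_rot: [180.0, -0.0, -16.4]
contact_force: [0.8, 0.3, 0.3]
gripper_width: 0.0766
gripper_force: 0.0
```

drive_tool(
  increments=[
    [[0.75,0,0,0.2,0],[0.75,0,0,0.4,0],[0.75,0,0,0.6,0],[0.75,0,0,0.7,0],[0.75,0,0,0.7,0]],
  ],
)

```text
time_s: 31.02
tcp_pos: [0.4211, 0.3423, 0.0709]
eef_rot: [180.0, -0.0, -16.3]
contact_force: [0.2, 0.5, -0.3]
gripper_width: 0.0768
gripper_force: 0.0
```

drive_tool(
  increments=[
    [[-1,0,0,0,0],[-1,0,0,0,0],[-1,0,0,0,0],[-1,0,0,0,0],[-1,0,0,0,0]],
  ],
  squeeze=10,
)

```text
time_s: 31.65
tcp_pos: [0.4213, 0.3428, 0.0716]
eef_rot: [-179.9, -0.0, -16.3]
contact_force: [-0.7, 0.3, 5.9]
gripper_width: 0.0599
gripper_force: 10.0
```

drive_tool(
  increments=[
    [[-1,0,0,-0.2,0],[-1,0,0,-0.6,0],[-1,0,0,-1,0],[-1,0,0,-1,0]],
  ],
)

```text
time_s: 32.15
tcp_pos: [0.4222, 0.3438, 0.1947]
eef_rot: [-179.6, -0.1, -16.3]
contact_force: [0.2, 0.9, -1.2]
gripper_width: 0.0602
gripper_force: 10.0
```

drive_tool(
  increments=[
    [[-1,0,0,-0.2,0],[-1,0,0,-0.35,0],[-1,0,0,-0.35,0]],
  ],
)

```text
time_s: 32.52
tcp_pos: [0.421, 0.3424, 0.233]
eef_rot: [-179.9, -0.0, -16.3]
contact_force: [-0.3, 0.3, -1.7]
gripper_width: 0.0602
gripper_force: 10.0
```

Run:
```python
from h import *
move((.5047,.0193,.225),-16.3)
c=cam("wrist");im=capture("wrist")[:,:,::-1].copy()
cv2.imwrite("pics/w6.png",im)
s=r.get_state();p=s["tcp_pos"];bz=p[2]-.068
for z in (bz,bz+.09): print(proj(c,(p[0],p[1],z)))
```

```text
shift [1.427 2.388 0.064] ('roll', np.float64(-0.0001)) tcp [0.421  0.3424 0.233 ] [-1.7993e+02 -1.0000e-02 -1.6340e+01]
[254.6855519 207.3764586]
[254.64351379 265.36593413]
```

View pics/w6.png

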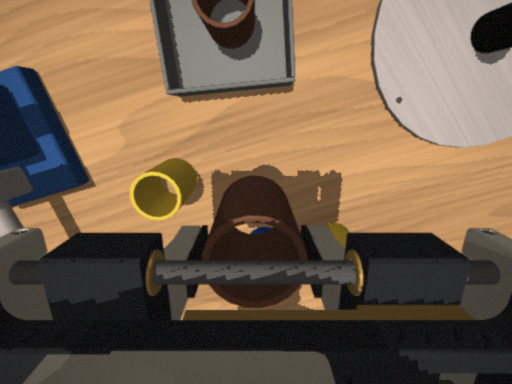

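The new sleeve hangs upright in the grip at (255,240). The worn sleeve is in the bin at (228,20) and the bare spindle at (490,30). Next I'll check the sleeve's offset along tool x from its outline.

Run:
```python
from h import *
from scipy.spatial.transform import Rotation as Ro
im=cv2.imread("pics/w6.png");c=cam("wrist");s=r.get_state();p=s["tcp_pos"]
X=Ro.from_euler('xyz',s["eef_rot"],degrees=True).apply([1,0,0]);bz=p[2]-.0716
for e in(-.002,0,.002,.004):
    a=proj(c,np.r_[(p+X*(e+.03))[:2],bz]);b=proj(c,np.r_[(p+X*(e-.03))[:2],bz+.09]);d=proj(c,np.r_[(p+X*(e+.03))[:2],bz+.09])
    print(e,a.round(1),b.round(1),d.round(1))
g=im[:,250:262].mean(1).astype(int)
for y in list(range(168,186))+list(range(208,226))+list(range(296,314)): print(y,g[y].tolist(),end=" ")
```

```text
-0.002 [253.9 175. ] [253.8 309.6] [253.7 215.7]
0 [253.9 172.7] [253.8 306.8] [253.7 212.1]
0.002 [253.9 170.4] [253.8 304. ] [253.7 208.5]
0.004 [253.9 168.1] [253.8 301.2] [253.7 204.9]
168 [71, 106, 141] 169 [62, 93, 124] 170 [59, 88, 117] 171 [53, 79, 104] 172 [51, 76, 102] 173 [51, 77, 102] 174 [49, 74, 99] 175 [40, 61, 83] 176 [24, 35, 55] 177 [21, 30, 50] 178 [22, 31, 50] 179 [22, 31, 50] 180 [21, 30, 50] 181 [20, 30, 49] 182 [22, 31, 50] 183 [24, 33, 51] 184 [21, 30, 49] 185 [23, 30, 50] 208 [22, 31, 49] 209 [22, 31, 50] 210 [21, 30, 49] 211 [21, 30, 49] 212 [22, 30, 50] 213 [21, 31, 49] 214 [22, 33, 52] 215 [38, 52, 80] 216 [61, 81, 120] 217 [65, 87, 130] 218 [61, 83, 126] 219 [57, 79, 119] 220 [48, 69, 109] 221 [37, 54, 85] 222 [34, 50, 75] 223 [45, 66, 90] 224 [52, 77, 103] 225 [53, 79, 104] 296 [18, 26, 42] 297 [18, 25, 41] 298 [17, 25, 41] 299 [18, 25, 41] 300 [18, 26, 43] 301 [20, 28, 46] 302 [24, 34, 53] 303 [23, 33, 54] 304 [23, 34, 54] 305 [24, 33, 53] 306 [24, 36, 55] 307 [32, 48, 69] 308 [51, 76, 102] 309 [52, 79, 104] 310 [31, 59, 77] 311 [30, 56, 74] 312 [30, 56, 74] 313 [27, 55, 73]
```

drive_tool(
  increments=[
    [[-1,0.16,0.26,0,0],[-1,0.32,0.53,0,0],[-1,0.48,0.796,0,0],[-1,0.48,0.796,0,0]],
  ],
  squeeze=12,
)

```text
time_s: 33.08
tcp_pos: [0.4489, 0.2319, 0.2312]
eef_rot: [179.9, 0.1, -16.5]
contact_force: [0.2, 0.8, -1.7]
gripper_width: 0.0605
gripper_force: 12.0
```

drive_tool(
  increments=[
    [[-1,0.16,0.26,0,0],[-1,0.32,0.53,0,0],[-1,0.48,0.796,0,0],[-1,0.48,0.796,0,0]],
  ],
)

```text
time_s: 33.58
tcp_pos: [0.4774, 0.125, 0.2315]
eef_rot: [179.9, 0.1, -16.5]
contact_force: [0.6, -0.1, -1.1]
gripper_width: 0.0606
gripper_force: 12.0
```

drive_tool(
  increments=[
    [[-1,0.16,0.26,0,0],[-1,0.32,0.53,0,0],[-1,0.48,0.796,0,0],[-1,0.48,0.796,0,0],[-1,0.48,0.796,0,0]],
  ],
)

```text
time_s: 34.2
tcp_pos: [0.506, 0.0193, 0.232]
eef_rot: [180.0, 0.1, -16.3]
contact_force: [0.9, 0.8, -0.4]
gripper_width: 0.0603
gripper_force: 12.0
```

Run:
```python
from h import *
move((.5062,.0190,.0836),-16.3);move((.5062,.0190,.0836),-16.3)
a=capture("side")[:,:,::-1];b=capture("scene")[:,:,::-1]
cv2.imwrite("pics/s7.png",cv2.resize(np.hstack([a[120:220,200:300],b[140:240,195:295]]),None,fx=4,fy=4,interpolation=cv2.INTER_CUBIC))
```

```text
shift [4.000e-03 1.000e-03 1.237e+00] ('roll', np.float64(-0.0001)) tcp [0.506  0.0193 0.232 ] [ 1.7998e+02  6.0000e-02 -1.6340e+01]
shift [4.000e-03 1.000e-03 1.237e+00] ('roll', np.float64(-0.0001)) tcp [0.506  0.0193 0.232 ] [ 1.7998e+02  6.0000e-02 -1.6340e+01]
```

View pics/s7.png

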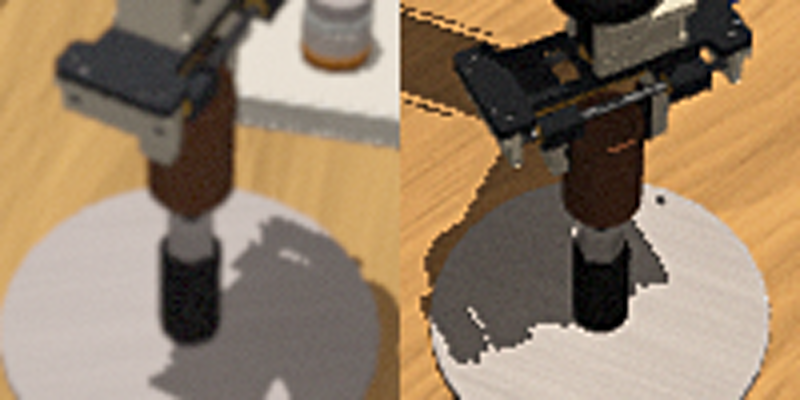

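The sleeve sits centred over the nut and spindle in both views: side sleeve 191 against spindle 190, scene 602 against 601. I'm lowering it in steps.

drive_tool(
  increments=[
    [[-1,0,0,0.15,0],[-1,0,0,0.3,0],[-1,0,0,0.45,0],[-1,0,0,0.5,0],[-1,0,0,0.5,0]],
  ],
)

```text
time_s: 34.92
tcp_pos: [0.5061, 0.0191, 0.1728]
eef_rot: [180.0, 0.0, -16.3]
contact_force: [-0.9, 0.4, -0.4]
gripper_width: 0.0603
gripper_force: 12.0
```

drive_tool(
  increments=[
    [[-1,0,0,0.05,0],[-1,0,0,0.1,0],[-1,0,0,0.15,0],[-1,0,0,0.2,0],[-1,0,0,0.2,0]],
  ],
)

```text
time_s: 35.55
tcp_pos: [0.5058, 0.0184, 0.1482]
eef_rot: [180.0, 0.1, -16.3]
contact_force: [0.0, -0.4, 0.2]
gripper_width: 0.0603
gripper_force: 12.0
```

drive_tool(
  increments=[
    [[-1,0,0,0.12,0],[-1,0,0,0.24,0],[-1,0,0,0.36,0],[-1,0,0,0.48,0],[-1,0,0,0.48,0]],
  ],
)

```text
time_s: 36.17
tcp_pos: [0.5052, 0.0182, 0.0896]
eef_rot: [179.9, 0.1, -16.3]
contact_force: [1.1, 1.2, -0.5]
gripper_width: 0.0602
gripper_force: 12.0
```

drive_tool(
  increments=[
    [[-1,0,0,0.03,0],[-1,0,0,0.06,0],[-1,0,0,0.06,0],[-1,0,0,0.06,0]],
  ],
)

```text
time_s: 36.67
tcp_pos: [0.5063, 0.0186, 0.0842]
eef_rot: [-180.0, -0.0, -16.3]
contact_force: [-0.5, 0.2, -0.2]
gripper_width: 0.0605
gripper_force: 12.0
```

drive_tool(
  increments=[
    [[1,0,0,0,0],[1,0,0,0,0],[1,0,0,0,0],[1,0,0,0,0],[1,0,0,0,0]],
  ],
)

```text
time_s: 37.3
tcp_pos: [0.5061, 0.0186, 0.084]
eef_rot: [180.0, 0.0, -16.3]
contact_force: [0.7, 0.4, 0.3]
gripper_width: 0.0874
gripper_force: 0.0
```

drive_tool(
  increments=[
    [[1,-0.01,0,-0.1,0],[1,-0.01,0,-0.29,0],[1,-0.01,0,-0.29,0],[1,-0.01,0,-0.29,0]],
  ],
)

```text
time_s: 37.8
tcp_pos: [0.5049, 0.019, 0.119]
eef_rot: [-180.0, -0.0, -16.3]
contact_force: [0.3, 0.6, -0.2]
gripper_width: 0.0876
gripper_force: 0.0
```

Run:
```python
from h import *
move((.505,.0194,.1188),-16.3)
for n in("side","scene"):
    c=cam(n);im=capture(n)[:,:,::-1].copy();cv2.imwrite(f"pics/{n}8.png",im)
    o=-c[1].T@c[2];d=(o-np.array([.505,.019,0]))[:2];d/=np.linalg.norm(d)
    # column down the sleeve's near side
    b=proj(c,(.505+.03*d[0],.019+.03*d[1],.012));t=proj(c,(.505+.03*d[0],.019+.03*d[1],.102));print(n,"near bottom",b.round(1),"near top",t.round(1))
    x=int(round(b[0]));print([(y,im[y,x-2:x+3].mean(0).astype(int).tolist()) for y in range(int(t[1])-2,int(b[1])+8,2)])
```

```text
shift [ 0.    -0.004  0.002] ('roll', np.float64(-0.0001)) tcp [0.5049 0.019  0.119 ] [-1.7997e+02 -2.0000e-02 -1.6340e+01]
side near bottom [246.8 208.5] near top [247.  188.4]
[(186, [43, 48, 54]), (188, [37, 49, 74]), (190, [29, 42, 67]), (192, [24, 41, 66]), (194, [25, 41, 67]), (196, [24, 40, 65]), (198, [27, 40, 66]), (200, [27, 41, 66]), (202, [26, 40, 66]), (204, [21, 37, 65]), (206, [22, 39, 66]), (208, [81, 87, 99]), (210, [107, 110, 119]), (212, [105, 108, 118]), (214, [105, 109, 117])]
scene near bottom [244.4 224.2] near top [244.5 208. ]
[(205, [44, 46, 51]), (207, [14, 23, 38]), (209, [10, 17, 32]), (211, [11, 23, 42]), (213, [14, 24, 41]), (215, [12, 24, 42]), (217, [14, 26, 44]), (219, [12, 23, 41]), (221, [13, 23, 43]), (223, [6, 14, 34]), (225, [209, 223, 236]), (227, [189, 201, 215]), (229, [185, 199, 212]), (231, [189, 201, 215])]
```

The brown tube runs unbroken from rim to table edge in both views, at rows 208 and 224 as predicted, so the sleeve is fully seated. Now I'm tightening the nut.

drive_tool(
  increments=[
    [[-1,0,0,0,0],[-1,0,0,0,0],[-1,0,0,0,0],[-1,0,0,0,0],[-1,0,0,0,0]],
  ],
  squeeze=30,
)

```text
time_s: 38.52
tcp_pos: [0.5049, 0.0189, 0.1187]
eef_rot: [180.0, 0.0, -16.3]
contact_force: [0.3, -0.5, 0.2]
gripper_width: 0.0428
gripper_force: 0.0
```

drive_tool(
  increments=[
    [[-1,0,0,0,0],[-1,0,0,0,0],[-1,0,0,0,0],[-1,0,0,0,0],[-1,0,0,0,0]],
  ],
  squeeze=40,
)

```text
time_s: 39.15
tcp_pos: [0.5049, 0.0187, 0.1188]
eef_rot: [180.0, 0.0, -16.3]
contact_force: [-0.4, -3.3, 1.5]
gripper_width: 0.0319
gripper_force: 40.0
```

drive_tool(
  increments=[
    [[-1,0,0,0,0.025],[-1,0,0,0,0.05],[-1,0,0,0,0.075],[-1,0,0,0,0.1],[-1,0,0,0,0.12]],
  ],
)

```text
time_s: 39.78
tcp_pos: [0.5047, 0.0185, 0.1188]
eef_rot: [179.9, -0.0, -59.7]
contact_force: [-0.3, -5.0, 0.8]
gripper_width: 0.032
gripper_force: 40.0
```

```bash
python3 -c "
from h import *
s=r.get_state();print(s['moment'],s['eef_rot'],s['joint_torque'].round(2))"
```

```text
[-1.56469797  0.31542101  0.24002118] [ 1.79943869e+02 -2.77092689e-02 -5.97304327e+01] [  1.95 -39.02  24.63   4.55   0.88   1.23]
```

drive_tool(
  increments=[
    [[-1,0,0,0,0.025],[-1,0,0,0,0.05],[-1,0,0,0,0.075],[-1,0,0,0,0.1],[-1,0,0,0,0.12]],
  ],
)

```text
time_s: 40.4
tcp_pos: [0.5044, 0.0185, 0.1188]
eef_rot: [180.0, -0.1, -102.9]
contact_force: [-2.8, -4.3, 3.3]
gripper_width: 0.0322
gripper_force: 40.0
```

drive_tool(
  increments=[
    [[-1,0,0,0,0.025],[-1,0,0,0,0.05],[-1,0,0,0,0.075],[-1,0,0,0,0.1],[-1,0,0,0,0.11]],
  ],
)

```text
time_s: 41.02
tcp_pos: [0.5042, 0.0186, 0.1188]
eef_rot: [180.0, -0.1, -142.5]
contact_force: [-3.1, -2.4, 3.1]
gripper_width: 0.032
gripper_force: 40.0
```

```bash
python3 -c "
from h import *
s=r.get_state();print(s['moment'],s['eef_rot'],s['joint_torque'].round(2))"
```

```text
[-0.95480188  1.06787221  0.24079063] [ 1.79988798e+02 -9.06833177e-02 -1.42471004e+02] [ 1.050e+00 -3.806e+01  2.479e+01  5.070e+00  1.300e+00 -1.000e-02]
```

Turned 126° so far, with only friction felt. I'm going on in small steps to the stop.

drive_tool(
  increments=[
    [[-1,0,0,0,0.01],[-1,0,0,0,0.02],[-1,0,0,0,0.03],[-1,0,0,0,0.03]],
  ],
)

```text
time_s: 41.52
tcp_pos: [0.5042, 0.0187, 0.1187]
eef_rot: [180.0, -0.1, -153.1]
contact_force: [-5.0, -1.9, 5.0]
gripper_width: 0.0321
gripper_force: 40.0
```

```bash
python3 -c "
from h import *
s=r.get_state();print(s['moment'],s['eef_rot'],s['joint_torque'].round(2))"
```

```text
[-0.9529056   1.5532168  -0.11183614] [ 1.79994148e+02 -8.55335805e-02 -1.53085670e+02] [  1.32 -37.47  25.06   5.38   1.74  -0.41]
```

drive_tool(
  increments=[
    [[-1,0,0,0,0.005],[-1,0,0,0,0.01],[-1,0,0,0,0.01]],
  ],
)

```text
time_s: 41.9
tcp_pos: [0.5047, 0.0189, 0.1188]
eef_rot: [180.0, -0.0, -156.7]
contact_force: [-4.4, -1.2, 6.0]
gripper_width: 0.0316
gripper_force: 40.0
```

```bash
python3 -c "
from h import *
s=r.get_state();print(s['moment'],s['eef_rot'],s['joint_torque'].round(2))"
```

```text
[-0.73380402  1.71334869  0.21814112] [ 1.79998799e+02 -3.41681189e-02 -1.56686515e+02] [  0.71 -37.46  25.06   5.37   1.78  -0.43]
```

drive_tool(
  increments=[
    [[-1,0,0,0,0.005],[-1,0,0,0,0.01],[-1,0,0,0,0.01]],
  ],
)

```text
time_s: 42.28
tcp_pos: [0.5054, 0.0191, 0.1188]
eef_rot: [-180.0, 0.0, -160.3]
contact_force: [-2.2, -0.9, 2.3]
gripper_width: 0.032
gripper_force: 40.2
```

```bash
python3 -c "
from h import *
s=r.get_state();print(s['moment'],s['eef_rot'],s['joint_torque'].round(2))"
```

```text
[-0.47694826  0.71984322  1.19193899] [-1.79988517e+02  3.47127639e-02 -1.60295696e+02] [ -0.53 -38.58  24.26   4.75   0.8   -1.37]
```

drive_tool(
  increments=[
    [[-1,0,0,0,0.005],[-1,0,0,0,0.008],[-1,0,0,0,0.008]],
  ],
)

```text
time_s: 42.65
tcp_pos: [0.5059, 0.0193, 0.1189]
eef_rot: [-180.0, 0.1, -163.2]
contact_force: [3.8, -0.0, -2.3]
gripper_width: 0.0321
gripper_force: 40.9
```

```bash
python3 -c "
from h import *
s=r.get_state();print(s['moment'],s['eef_rot'],s['joint_torque'].round(2))"
```

```text
[-0.24044579 -1.17103035  1.34018436] [-1.79999797e+02  9.64084506e-02 -1.63207515e+02] [ -0.86 -40.35  22.53   4.14  -1.06  -1.54]
```

The moment rose to +1.2 and then +1.3 N m, so the nut is tight against its stop. I'm releasing, backing away upward and doing a last check.

drive_tool(
  increments=[
    [[1,0,0,0,0],[1,0,0,0,0],[1,0,0,0,0],[1,0,0,0,0],[1,0,0,0,0]],
  ],
)

```text
time_s: 43.28
tcp_pos: [0.5049, 0.0189, 0.1187]
eef_rot: [180.0, -0.0, -163.2]
contact_force: [0.3, -0.0, 0.0]
gripper_width: 0.0768
gripper_force: 0.0
```

drive_tool(
  increments=[
    [[1,0,0,-0.2,0],[1,0,0,-0.6,0],[1,0,0,-1,0],[1,0,0,-1,0],[1,0,0,-1,0]],
  ],
)

```text
time_s: 43.9
tcp_pos: [0.5046, 0.019, 0.2384]
eef_rot: [180.0, -0.0, -163.2]
contact_force: [-0.2, 0.3, -0.1]
gripper_width: 0.0875
gripper_force: 0.0
```

Run:
```python
from h import *
c=cam("wrist");im=capture("wrist")[:,:,::-1].copy();cv2.imwrite("pics/w9.png",im)
s=r.get_state();print(s["tcp_pos"],s["eef_rot"])
u,v=proj(c,(.505,.019,.128)).astype(int);g=cv2.cvtColor(im,cv2.COLOR_BGR2GRAY)
# nut: bright/grey low-saturation blob within the dark bore
rv=cv2.cvtColor(im,cv2.COLOR_BGR2HSV);x0,y0=u-30,v-30
L=cv2.HoughLinesP(cv2.Canny(g[y0:v+30,x0:u+30],40,110),1,np.pi/360,9,minLineLength=8,maxLineGap=2)
for l in ([] if L is None else L[:,0]):
    P=[ray(c,l[i]+x0,l[i+1]+y0,.128) for i in(0,2)];d=P[1]-P[0];mid=(P[0]+P[1])/2
    a=np.degrees(np.arctan2(d[1],d[0]));n=abs((mid-[.505,.019,.128])[:2]@np.array([-d[1],d[0]])/np.hypot(*d[:2]))
    if abs(n-.016)<.003: print("flat normal dir mod60",round((a+90)%60,1),"dist",n.round(4))
im=capture("scene")[:,:,::-1].copy();cv2.imwrite("pics/scene9.png",im)
a=cv2.imread("pics/sc4.png");S=cam("scene")
# difference with the first picture, by blob
d=(cv2.absdiff(im,cv2.imread("pics/scene0.png")).max(2)>60).astype(np.uint8)
k,l,st,ce=cv2.connectedComponentsWithStats(cv2.morphologyEx(d,cv2.MORPH_OPEN,np.ones((3,3))))
for i in range(1,k):
    if st[i,4]>40: print(st[i].tolist())
```

```text
[0.50431012 0.01882282 0.2378186 ] [ 1.79983080e+02 -8.07021373e-02 -1.63231807e+02]
flat normal dir mod60 5.7 dist 0.0168
flat normal dir mod60 40.7 dist 0.0176
flat normal dir mod60 50.3 dist 0.016
flat normal dir mod60 55.5 dist 0.016
[92, 0, 41, 68, 1278]
[162, 0, 17, 40, 356]
[205, 0, 40, 17, 416]
[270, 0, 11, 22, 127]
[255, 2, 10, 10, 54]
[0, 4, 73, 128, 3735]
[184, 31, 99, 206, 7721]
[164, 59, 33, 70, 1220]
[104, 90, 13, 19, 154]
[110, 115, 15, 11, 118]
[180, 131, 13, 9, 79]
[282, 133, 22, 29, 476]
[0, 141, 24, 50, 967]
[11, 156, 167, 138, 5813]
[316, 167, 24, 27, 440]
[253, 215, 21, 17, 247]
[0, 248, 13, 23, 233]
[144, 258, 22, 19, 268]
[165, 285, 23, 17, 264]
```

Run:
```python
from h import *
a=cv2.imread("pics/sc4.png");b=cv2.resize(cv2.imread("pics/scene9.png")[80:340,90:370],None,fx=2.5,fy=2.5,interpolation=cv2.INTER_CUBIC)
d=cv2.absdiff(a,b).max(2)
print("jar1",d[415:490,130:190].mean(),"jar2",d[478:555,185:245].mean())
print(job.close_job())
```

```text
jar1 4.023555555555555 jar2 3.7965367965367967
the job is handed in; nothing more can be done
None
```

The sleeve change is done and handed in: both jars (no cans were there) stand in the tray, the worn sleeve is in the bin, the new one is seated on the spindle, and the nut is tight to its stop, judged by the torque rise.

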